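# Reset the tripped chocolate melter

## Robot

A 7-joint arm with a two-finger parallel gripper is mounted at the origin on the work surface. World frame = base frame: x ahead of the robot, y to its left, z up, the work surface at z = 0. Lengths are in m, angles in rad, forces in N, time in s.
With the tool pointing down it reaches from about 0.425 to 0.8 m from the base axis. Payload 8.3 kg.
Tool frame: the origin (TCP) lies on the centre line of the jaws, within the pads' length; the fingertips stand 8 mm ahead of it and the grasp point (between the pads) lies 11 mm behind it (tip_extent is the distance from the TCP to the fingertips, in m); z points along the fingers, y is the line along which they close (so a half turn about z gives the same grasp; the last joint's range is limited). The gripper opens to 85 mm and grips with 20 to 120 N. Pads are 22 mm wide; open, the fingers measure 114 mm over their backs; the gripper's body (76 mm by 85 mm) begins 54 mm behind the grasp point. The pads swing forward as they close: fully open they stand 13 mm farther back than shut.
Start: joints at [1.09, 0.383, 0.016, 1.37, -0.006, 1.388, -0.046], TCP at [0.254, -0.571, 0.239] pointing down, gripper open.
Joint ranges: [-2.95, 2.95], [-0.25, 2.06], [-1.52, 1.56], [0.18, 2.33], [-1.44, 4.58], [0.02, 2.06], [-3.01, 3.01]. Speed limits (rad/s): [2.39, 2.39, 3.01, 3.01, 3.14, 3.14, 3.14].

## Interface

Orientations are given as [roll, pitch, yaw] about the fixed x, y, z axes, in that order (R = Rz(yaw) Ry(pitch) Rx(roll)).
In Python, from station import * gives the robot as it stands.
- The arm moves only by the shell command python3 -m crank 'ROWS'. ROWS is JSON, one flat list of numbers, 7 for each row, row after row: the turn, a rotation vector about the tool's x, y, z in rad, then the shift along the tool's x, y, z in mm, then the opening, from 0 (shut) to 1 (fully open). A call has 1 to 5 rows; each row shifts and turns the commanded pose from where the row before left it, along the tool's axes as they then stand; what a row does not reach is not made up. A row lasts 1/8 s, in which the tool goes at most 62.5 mm and 10.7 degrees, less where a joint would pass 70% of its speed; a pose out of reach is approached as far as the arm can. A call is refused whole if a number of a shift passes 62.5 or a number of a turn 0.188, either way. A call with a gripper value outside its range is refused whole. The fingers move at their own pace and stop on an object; the grip force is fixed at half the most. Time passes only in rows, so rows that do not move let the fingers close. It gives the time, the measured TCP pose, the force, the opening and the grip force at its end, in the units of the state.
- get_state(): the state, without advancing time (a new reading comes with each control period).
- capture(name): name is "scene" or "top" or "wrist"; returns the picture (400x640x3 uint8, blue, green, red); there is no depth.
- get_calibration(name): a dict with "vertical_fov" (degrees; the focal length in pixels is half the picture's height over the tangent of half this angle, whatever the lens; pixels are square), "cx", "cy" (the principal point, pixels), "rvec" (rotation vector, rad) and "tvec" (3), from world to camera coordinates, as OpenCV has them. Camera axes: x right, y down, z forward; pixel columns grow to the right and rows downward; lengths in m; the calibration is good to about 2 mm. A picture is of the moment at which its call begins: read the wrist's pose just before it. get_calibration takes no time and is no camera call; for the wrist camera it gives the pose at the moment of the call.
- hand_in(): hands the job in; it is judged then, once.
Trained networks look in the newest picture that a camera, given by its name, has taken for a name from the list of things; names that differ only in an ending like _2 or _b are one class to them, and where a whole thing is asked for, a point or a joint stands for the part that bears it (a point fixed in the world has none). Each returns a list of dicts, best first, with "p" (0 to 1); they miss things now and then, are a little off and sometimes report something else, mostly with a low value. They report only what shows in the picture. A call takes as long as a camera call.
- cut_out(camera, name): "mask" (400x640 bool, what is visible of it) and "rect" ([centre column, centre row, width, height] in pixels, round what is visible of it).
- pinpoint(camera, name): "centre" ([column, row] in pixels: a listed point, or the origin of a listed thing).
The state is a dict: "clock": time; "joints": joint angles; "qvel": joint speeds; "tau": joint torques, N m; "position": TCP position; "eef_rot": TCP orientation; "force": force on the tool from outside, world axes, zero at the start; "moment": the same for the moment, N m; "finger_gap": opening from 0.0 (shut) to 1.0 (fully open); "grip_force": force on a finger pad.
Only numpy, scipy, OpenCV 4.12 (cv2) and the standard library are available. Lean on these libraries where they do the work, as an engineer would, in place of code of your own. Each camera call takes 0.05 s, during which the arm holds its last target. There are 200 camera calls.

## Task

The chocolate melter's overheat cut-out has tripped. Slide its heat control all the way to off, then take the pink ball tool out of the tool stand and, with its small lower end through the reset hole, push the red button at the bottom fully down without forcing it. Finish while holding: keep the tool gripped and the button down, with the heat still off, and leave the stand, the other two tools, the pan lid and the cake as they are.

Things in the scene. Friction and masses are not known exactly. Their poses are not given: they have to be found in the camera images.
- melter: the countertop chocolate melter, fixed: white box 300 x 300 mm, flat steel deck on top, 116 mm above the table. Origin: centre of its underside; x points from its front (control side, towards the robot) to its back, y to its left, z up. The controls lie along the front 95 mm of the deck; behind them is a pan under a steel lid.
- heat (a joint): position of the sliding heat control, m: 0 = off, at the end stop at the left (melter's +y) end of its slot, by the white dot where the printed heat bars are shortest; grows to 0.080 (full heat) to the melter's right (-y). About 2 N of friction; stays where it is left.
- heat_grip (a point): centre of the black cap of the heat control, 28 mm (along melter x) x 16 mm (along its sliding direction, melter y) x 24 mm tall; this point is 12 mm below the cap's top and 16 mm above the deck. Free room round it on the deck.
- heat_off (a point): where the cap's centre (heat_grip) is when the heat control is off, joint 0.
- reset_hole (a point): centre of the mouth of the reset hole, in a square white plate (40 x 40 mm, its top 119 mm above the table) on the melter's front right. The hole goes straight down, 14 mm in diameter; the top of the red reset button is 20 mm below this point. Nearby on the deck: a lamp 6 mm high 55 mm to the left, the heat control farther left, and the pan lid.
- reset (a joint): travel of the red reset button, 12 mm in diameter, at the bottom of the reset hole, m: 0 = up, 0.006 = fully down against its stop. Spring: it starts to move at 1.5 N and is fully down at 5 N; it springs back when let go.
- tool_stand: wooden stand for the modelling tools, loose, 0.55 kg: block 170 mm (x) x 60 mm (y) x 55 mm high; origin: centre of its underside. Three upright holes, 12 mm in diameter and 48 mm deep, in a row along its x at -55, 0 and +55 mm, one tool in each. To the left or right of the melter.
- ball_tool_mid (a point): point on the axis of the pink-handled ball tool (129 mm, 45 g, upright in any hole of the stand), 90 mm above its lower end, 100 mm above the table. From the lower end up: steel ball 7 mm across and 5 mm shank, 45 mm in all; pink collar 18 mm across, 4 mm high, resting on the stand; round pink handle 12 mm across, 63 mm long; thin shank and 12 mm ball, 17 mm. Lift 45 mm to draw it out.
- ball_tool_tip (a point): lowest point of the small ball of the ball tool (its lower end, 90 mm below ball_tool_mid).
- leaf_tool_mid (a point): bystander: point on the axis of the white-handled leaf tool in the stand, built like the ball tool, 129 mm long, 90 mm above its lower end.
- wheel_tool_mid (a point): bystander: point on the axis of the green-handled wheel tool in the stand, built like the ball tool, 129 mm long, 90 mm above its lower end.
- pan_lid: bystander: loose steel lid of the melter's pan, 160 x 260 mm, on the deck behind the controls, with a black bar handle whose top is 31 mm above the lid's underside and 150 mm above the table. Origin: centre of its underside.
- cake: bystander: the finished cake, 176 mm across, pale yellow with a pink band and sugar flowers, on a gold board 220 mm across, 90 mm high in all, on the side of the melter away from the stand. Origin: centre of the board's underside.

How it is judged:
By the outcome, as a careful person would: the job done as asked, in the order asked, and still so for the second after the job is handed in, while the arm keeps its last pose, push and grip.
It also fails if it takes over 53 s, if anything falls off the work surface, if the arm or the gripper's body presses on something with over 40 N, if the wrist force passes 120 N, or if a joint passes its speed limit or range.

## Working session

There is one attempt and no reset: what is moved stays moved. The work goes in short steps, Python scripts to look and compute and a shell command to move; the robot and the scene stay as the last step left them, time stands still between calls to the robot, and variables do not carry over. Pictures are saved under pics/ and viewed, at most 11 in all, crops included, and the job is handed in when it is done.

```bash
mkdir -p pics; cat > h.py <<'E'
from station import *
import numpy as np, cv2
from scipy.spatial.transform import Rotation as Rn
def K(cal):
    f=200/np.tan(np.radians(cal["vertical_fov"])/2)
    return np.array([[f,0,cal["cx"]],[0,f,cal["cy"]],[0,0,1.]])
def ray(cal,px):
    R,_=cv2.Rodrigues(np.array(cal["rvec"],float)); t=np.array(cal["tvec"],float).ravel()
    d=R.T@np.linalg.inv(K(cal))@np.array([px[0],px[1],1.]); return -R.T@t,d/np.linalg.norm(d)
def atz(cal,px,z):
    o,d=ray(cal,px); return o+d*(z-o[2])/d[2]
def tri(rs):
    A=sum(np.eye(3)-np.outer(d,d) for o,d in rs); b=sum((np.eye(3)-np.outer(d,d))@o for o,d in rs)
    return np.linalg.solve(A,b)
def proj(cal,P):
    return cv2.projectPoints(np.array([P],float),np.array(cal["rvec"],float),np.array(cal["tvec"],float),K(cal),None)[0].ravel()
def st():
    s=get_state(); print("t",round(s["clock"],2),"p",np.round(s["position"],4),"rpy",np.round(s["eef_rot"],3),"F",np.round(s["force"],1),"gap",round(s["finger_gap"],3),"gf",s["grip_force"]); return s
E
python3 - <<'E'
from h import *
st()
for c in ["scene","top"]:
    im=capture(c); cv2.imwrite(f"pics/{c}0.png",im); cal=get_calibration(c); print(c,{k:np.round(v,3) for k,v in cal.items()})
    for n,z in [("melter",0),("heat_grip",.132),("heat_off",.132),("reset_hole",.119),("tool_stand",0),("ball_tool_mid",.1),("leaf_tool_mid",.1),("wheel_tool_mid",.1),("pan_lid",.119),("cake",0)]:
        for r in pinpoint(c,n)[:2]: print(n,round(r["p"],2),np.round(r["centre"],1),np.round(atz(cal,r["centre"],z),4))
E
```

```text
t 0.0 p [ 0.2534 -0.5708  0.2383] rpy [-3.14   0.     0.418] F [-0.3 -0.9 -0.3] gap 1.002 gf 0.0
scene {'vertical_fov': np.float64(50.448), 'cx': np.float64(319.154), 'cy': np.float64(196.87), 'rvec': array([ 2.154,  0.91 , -0.399]), 'tvec': array([-0.395, -0.192,  1.342])}
melter 0.33 [152.8 275. ] [ 0.4087 -0.3611  0.    ]
heat_grip 0.72 [350.3 165.7] [0.5562 0.1119 0.132 ]
heat_grip 0.49 [333.1 174.4] [0.5507 0.0586 0.132 ]
heat_off 0.73 [350.2 162.9] [0.5486 0.1199 0.132 ]
reset_hole 0.97 [290.5 211.8] [ 0.5652 -0.0877  0.119 ]
tool_stand 0.93 [162.9 303.8] [ 0.4914 -0.3824  0.    ]
ball_tool_mid 0.62 [173.5 290.6] [ 0.5566 -0.3703  0.1   ]
leaf_tool_mid 0.45 [150.3 274.2] [ 0.492  -0.3827  0.1   ]
wheel_tool_mid 0.7 [135.7 264.1] [ 0.4494 -0.3913  0.1   ]
pan_lid 0.78 [368.9 220.4] [0.7003 0.0142 0.119 ]
cake 0.92 [385.3 150.8] [0.4702 0.3729 0.    ]
top {'vertical_fov': np.float64(43.621), 'cx': np.float64(328.371), 'cy': np.float64(193.215), 'rvec': array([ 2.034, -2.176,  0.232]), 'tvec': array([0.039, 0.59 , 1.298])}
melter 0.67 [321.4 178.1] [0.6514 0.0156 0.    ]
heat_grip 0.44 [304.8 207.1] [0.5438 0.0625 0.132 ]
heat_off 0.86 [281.4 205.8] [0.5513 0.1225 0.132 ]
reset_hole 0.65 [324.1 177.7] [0.6216 0.0079 0.119 ]
tool_stand 0.81 [465.  217.2] [ 0.51   -0.3817  0.    ]
ball_tool_mid 0.49 [466.7 192.3] [ 0.5608 -0.3666  0.1   ]
ball_tool_mid 0.26 [323.5 177. ] [0.6285 0.0093 0.1   ]
leaf_tool_mid 0.37 [476. 216.] [ 0.4958 -0.3828  0.1   ]
wheel_tool_mid 0.63 [484.3 235.1] [ 0.4443 -0.3977  0.1   ]
pan_lid 0.87 [319.9 148.8] [0.7018 0.0139 0.119 ]
cake 0.94 [202.7 243.1] [0.4867 0.3594 0.    ]
```

View pics/scene0.png

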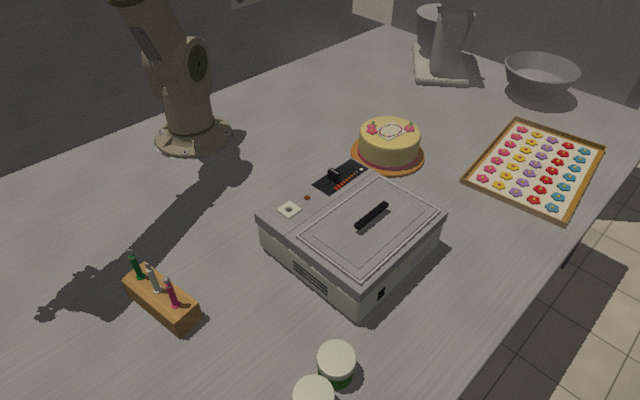

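View pics/top0.png

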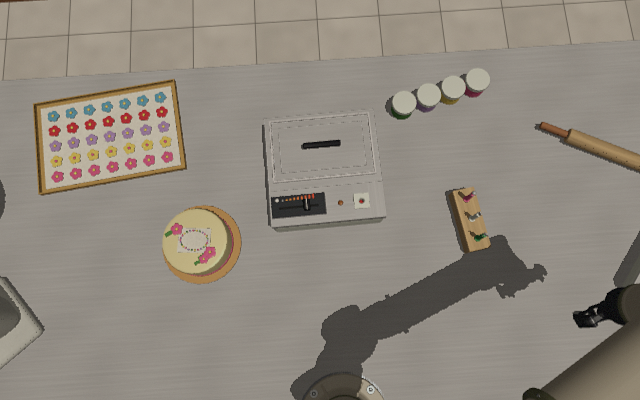

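The scene view shows the melter, with its cap near (335,175) and its reset plate near (289,209). The pink tool is the stand's far one, near (173,292). In the top view the cap is at about (306,204) and the reset hole at (362,201), so the top network's reset_hole is wrong. I'll turn and move over the controls, then look with the wrist camera.

```bash
python3 -m crank '[0,0,0.187,0,0,-60, 0, 0,0,0.187,0,0,0, 0, 0,0,0.04,0,0,0,0]' ; cat >> h.py <<'E'
def d(target,yaw=None):
    s=get_state(); R=Rn.from_euler("xyz",s["eef_rot"]).as_matrix()
    print("tool shift mm",np.round(R.T@(np.array(target)-s["position"])*1000,1))
    if yaw is not None: print("rotvec tool",np.round((Rn.from_matrix(R).inv()*Rn.from_euler("xyz",[np.pi,0,yaw])).as_rotvec(),4))
E
python3 - <<'E'
from h import *
st()
top=get_calibration("top")
a=atz(top,(271,224),.116);b=atz(top,(385,214),.116);c=atz(top,(265,116),.116);print(a,b,c)
print("yaw",np.arctan2(-(a-b)[0],(a-b)[1]))
sc=get_calibration("scene")
print(tri([ray(top,(362,201)),ray(sc,(289.5,210))]),atz(top,(362,201),.119))
print(tri([ray(top,(306,204)),ray(sc,(334,174))]))
d([.53,0.0,.30],0.0)
E
```

```text
clock: 1.48
position: [0.2538, -0.5715, 0.3003]
eef_rot: [3.14, -0.001, 0.0]
force: [0.5, -0.7, 0.6]
finger_gap: 0.382
grip_force: 0.0
t 1.48 p [ 0.2538 -0.5715  0.3003] rpy [ 3.14e+00 -1.00e-03  0.00e+00] F [ 0.5 -0.7  0.6] gap 0.382 gf 0.0
[0.50844011 0.15300963 0.116     ] [ 0.51458445 -0.14351761  0.116     ] [0.80594495 0.15689308 0.116     ]
yaw 0.020718034249361226
[ 0.55472606 -0.08486886  0.11475481] [ 0.55237631 -0.08656328  0.119     ]
[0.55187893 0.05941254 0.13329246]
tool shift mm [ 2.764e+02 -5.714e+02 -4.000e-01]
rotvec tool [ 0.0015 -0.0008  0.0004]
```

```bash
python3 -m crank '[0,0,0,27.6,-57,0,0, 0,0,0,27.6,-57,0,0, 0,0,0,27.6,-57,0,0, 0,0,0,27.6,-57,0,0, 0,0,0,27.6,-57,0,0]' >/dev/null; python3 -m crank '[0,0,0,27.6,-57,0,0, 0,0,0,27.6,-57,0,0, 0,0,0,27.6,-57,0,0, 0,0,0,27.6,-57,0,0, 0,0,0,27.6,-57,0,0]'; python3 -m crank '[0,0,0,0,0,0,0, 0,0,0,0,0,0,0]'
python3 - <<'E'
from h import *
st()
cal=get_calibration("wrist"); im=capture("wrist"); cv2.imwrite("pics/w1.png",im)
for n,z in [("melter",0),("heat_grip",.132),("heat_off",.132),("reset_hole",.119)]:
    for r in pinpoint("wrist",n)[:2]: print(n,round(r["p"],2),np.round(r["centre"],1),np.round(atz(cal,r["centre"],z),4))
E
```

```text
clock: 2.72
position: [0.5245, -0.0059, 0.2997]
eef_rot: [3.141, -0.001, 0.003]
force: [0.8, -0.6, 0.2]
finger_gap: 0.002
grip_force: 0.0
clock: 2.98
position: [0.5238, -0.0078, 0.2992]
eef_rot: [3.141, 0.0, 0.004]
force: [0.5, -0.4, 0.4]
finger_gap: -0.0
grip_force: 0.0
t 2.98 p [ 0.5238 -0.0078  0.2992] rpy [3.141 0.    0.004] F [ 0.5 -0.4  0.4] gap -0.0 gf 0.0
melter 0.77 [307.7  68.5] [0.657  0.0068 0.    ]
melter 0.18 [385.8 151. ] [ 0.5412 -0.1123  0.    ]
heat_grip 0.85 [256.7 158.4] [0.5502 0.0579 0.132 ]
heat_off 0.82 [196.1 159.1] [0.5492 0.1232 0.132 ]
reset_hole 0.69 [385.2 150.9] [ 0.557  -0.0829  0.119 ]
```

View pics/w1.png

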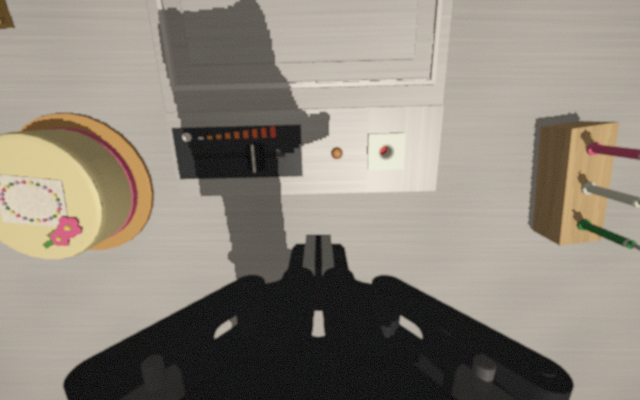

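The wrist view shows the cap at (254,158), the off dot at (187,137) and the reset hole at (386,151), which agrees with the other cameras. I'll push the cap left with shut fingers, coming in from its right.

```bash
python3 -m crank '[0,0,-0.015,27,-21,50,0, 0,0,0,0,0,50,0, 0,0,0,0,0,30,0, 0,0,0,0,0,0,0]';  python3 - <<'E'
from h import *
d([.55,.015,.132],.02)
E
```

```text
clock: 3.72
position: [0.5491, 0.0125, 0.1671]
eef_rot: [-3.142, 0.005, 0.018]
force: [0.1, -0.3, 0.0]
finger_gap: 0.004
grip_force: 0.0
tool shift mm [ 1.1 -2.5 35.1]
rotvec tool [-0.      0.0049 -0.0024]
```

```bash
python3 -m crank '[0,0,0,0,0,20,0, 0,0,0,0,0,14,0, 0,0,0,0,0,0,0]';python3 -m crank '[0,0,0,0,-15,0,0, 0,0,0,0,-15,0,0, 0,0,0,0,-12,0,0, 0,0,0,0,-12,0,0, 0,0,0,0,0,0,0]'; python3 - <<'E'
from h import *
st();cal=get_calibration("wrist"); im=capture("wrist")
for n,z in [("heat_grip",.132),("heat_off",.132)]:
    for r in pinpoint("wrist",n)[:2]: print(n,round(r["p"],2),np.round(r["centre"],1),np.round(atz(cal,r["centre"],z),4))
E
```

```text
clock: 4.1
position: [0.5506, 0.0131, 0.1354]
eef_rot: [3.142, 0.001, 0.018]
force: [-0.1, 0.7, 0.4]
finger_gap: 0.001
grip_force: 0.0
clock: 4.72
position: [0.5496, 0.0693, 0.1354]
eef_rot: [-3.141, -0.0, 0.021]
force: [0.0, 0.5, 0.1]
finger_gap: -0.001
grip_force: 0.0
t 4.72 p [0.5496 0.0693 0.1354] rpy [-3.141 -0.     0.021] F [0.  0.5 0.1] gap -0.001 gf 0.0
heat_grip 0.69 [275.9 249.7] [0.5518 0.0921 0.132 ]
heat_off 0.75 [221.9 252.8] [0.5493 0.1216 0.132 ]
```

```bash
python3 -m crank '[0,0,0,0,-13,0,0, 0,0,0,0,-12,0,0, 0,0,0,0,0,0,0]';python3 -m crank '[0,0,0,0,-3,0,0, 0,0,0,0,0,0,0]'; python3 -m crank '[0,0,0,0,-3,0,0, 0,0,0,0,0,0,0]'
```

```text
clock: 5.25
position: [0.549, 0.0945, 0.1354]
eef_rot: [-3.14, -0.0, 0.021]
force: [0.6, 0.6, -0.4]
finger_gap: 0.003
grip_force: 0.0
clock: 5.5
position: [0.5493, 0.0956, 0.1354]
eef_rot: [-3.141, -0.0, 0.019]
force: [-0.6, -0.2, 0.0]
finger_gap: -0.004
grip_force: 0.0
clock: 5.75
position: [0.5492, 0.0985, 0.1354]
eef_rot: [-3.142, -0.0, 0.019]
force: [0.3, -0.8, -0.3]
finger_gap: 0.002
grip_force: 0.3
```

```bash
python3 -m crank '[0,0,0,0,-3,0,0, 0,0,0,0,0,0,0]'; python3 -m crank '[0,0,0,0,-3,0,0, 0,0,0,0,0,0,0]';  python3 - <<'E'
from h import *
st();cal=get_calibration("wrist"); im=capture("wrist"); cv2.imwrite("pics/w2.png",im)
for n,z in [("heat_grip",.132),("heat_off",.132)]:
    for r in pinpoint("wrist",n)[:2]: print(n,round(r["p"],2),np.round(r["centre"],1),np.round(atz(cal,r["centre"],z),4))
E
```

```text
clock: 6.0
position: [0.5492, 0.1001, 0.1354]
eef_rot: [3.14, 0.0, 0.018]
force: [-0.8, -5.3, 1.6]
finger_gap: -0.002
grip_force: 2.5
clock: 6.25
position: [0.5492, 0.1005, 0.1354]
eef_rot: [3.137, 0.001, 0.015]
force: [-2.8, -11.3, 4.0]
finger_gap: -0.001
grip_force: 6.0
t 6.25 p [0.5492 0.1005 0.1354] rpy [3.137e+00 1.000e-03 1.500e-02] F [ -2.8 -11.3   4. ] gap -0.001 gf 5.981685197912157
heat_grip 0.72 [277.9 253.2] [0.5496 0.1222 0.132 ]
heat_off 0.87 [281.1 255.4] [0.5482 0.1204 0.132 ]
```

View pics/w2.png

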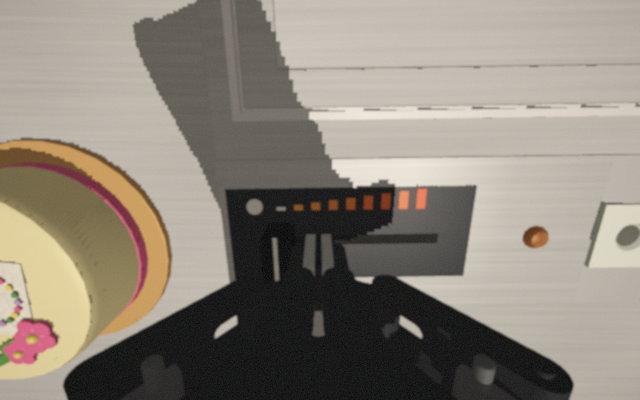

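The cap is at the slot's left end under the white dot, near (278,250), and the reaction force has risen to 11 N, so the heat is off. Next I'll back away, rise and look at the hole from above.

```bash
python3 -m crank '[0,0,0,0,10,0,0, 0,0,0,0,0,-60,0, 0,0,0,-15,50,-60,0.6, 0,0,0,-15,60,0,0.6, 0,0,0,0,60,0,0.6]'; python3 -m crank '[0,0,0,0,0,0,0.6, 0,0,0,0,0,0,0.6]';python3 - <<'E'
from h import *
st();cal=get_calibration("wrist"); im=capture("wrist"); cv2.imwrite("pics/w3.png",im)
for n,z in [("heat_grip",.132),("heat_off",.132),("reset_hole",.119),("ball_tool_mid",.1),("tool_stand",0)]:
    for r in pinpoint("wrist",n)[:2]: print(n,round(r["p"],2),np.round(r["centre"],1),np.round(atz(cal,r["centre"],z),4))
print("cam",ray(cal,(320,200)))
E
```

```text
clock: 7.02
position: [0.5252, -0.0661, 0.2437]
eef_rot: [3.142, -0.003, 0.021]
force: [0.6, -0.1, 0.0]
finger_gap: 0.598
grip_force: 0.0
clock: 7.28
position: [0.5255, -0.0646, 0.2424]
eef_rot: [-3.141, -0.0, 0.019]
force: [-0.8, 1.5, 0.8]
finger_gap: 0.603
grip_force: 0.0
t 7.28 p [ 0.5255 -0.0646  0.2424] rpy [-3.141 -0.     0.019] F [-0.8  1.5  0.8] gap 0.603 gf 0.0
heat_grip 0.69 [108.2 167.3] [0.5499 0.121  0.132 ]
heat_off 0.94 [105.5 166.7] [0.5504 0.1232 0.132 ]
reset_hole 0.87 [337.3 160.8] [ 0.5572 -0.0819  0.119 ]
ball_tool_mid 0.91 [632.3 168.5] [ 0.5517 -0.3778  0.1   ]
ball_tool_mid 0.55 [106.3 166.5] [0.5441 0.1467 0.1   ]
tool_stand 0.98 [543.7 194.8] [ 0.4951 -0.3802  0.    ]
tool_stand 0.5 [106. 168.] [0.5219 0.2232 0.    ]
cam (array([ 0.60003368, -0.06346537,  0.37766648]), array([-0.29883543, -0.01212407, -0.95422764]))
```

View pics/w3.png

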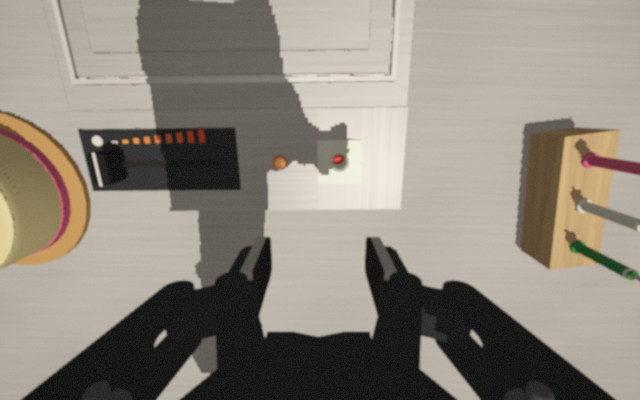

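The wrist view shows the cap still at off, at (97,165), and the red button in the hole at (338,160). The pink tool's base is at (588,160) on the right. Next is the stand, with the tool turned to match its row.

```bash
python3 -m crank '[0,0,-0.187,0,0,-40,0.6, 0,0,-0.015,0,0,0,0.6,0,0,0,0,0,0,0.6]';python3 - <<'E'
from h import *
st(); d([.49,-.36,.28],.22)
E
```

```text
clock: 7.95
position: [0.5254, -0.0649, 0.2822]
eef_rot: [-3.142, -0.0, 0.22]
force: [-0.6, -0.6, 0.5]
finger_gap: 0.601
grip_force: 0.0
t 7.95 p [ 0.5254 -0.0649  0.2822] rpy [-3.142 -0.     0.22 ] F [-0.6 -0.6  0.5] gap 0.601 gf 0.0
tool shift mm [-99.1 280.2   2.2]
rotvec tool [-0.     -0.0001  0.0003]
```

```bash
python3 -m crank '[0,0,0,-20,56,0,0.6, 0,0,0,-20,56,0,0.6, 0,0,0,-20,56,0,0.6, 0,0,0,-20,56,0,0.6, 0,0,0,-20,56,0,0.6]' >/dev/null; python3 -m crank '[0,0,0,0,0,0,0.6, 0,0,0,0,0,0,0.6]';python3 - <<'E'
from h import *
st();cal=get_calibration("wrist"); im=capture("wrist"); cv2.imwrite("pics/w4.png",im)
for n,z in [("ball_tool_mid",.1),("ball_tool_tip",.01),("leaf_tool_mid",.1),("wheel_tool_mid",.1),("tool_stand",0)]:
    for r in pinpoint("wrist",n)[:2]: print(n,round(r["p"],2),np.round(r["centre"],1),np.round(atz(cal,r["centre"],z),4))
for r in cut_out("wrist","ball_tool_mid")[:2]: print(r["p"],r["rect"])
E
```

```text
clock: 8.82
position: [0.4891, -0.3598, 0.2812]
eef_rot: [-3.139, 0.001, 0.22]
force: [-0.1, 1.1, -0.1]
finger_gap: 0.6
grip_force: 0.0
t 8.82 p [ 0.4891 -0.3598  0.2812] rpy [-3.139e+00  1.000e-03  2.200e-01] F [-0.1  1.1 -0.1] gap 0.6 gf 0.0
ball_tool_mid 0.81 [346.7 127. ] [ 0.5531 -0.3778  0.1   ]
leaf_tool_mid 0.45 [48.8 53.3] [ 0.5579 -0.064   0.1   ]
tool_stand 0.67 [333.1 161.7] [ 0.4973 -0.381   0.    ]
0.54 [344.5, 126.5, 16.2, 17.6]
```

View pics/w4.png

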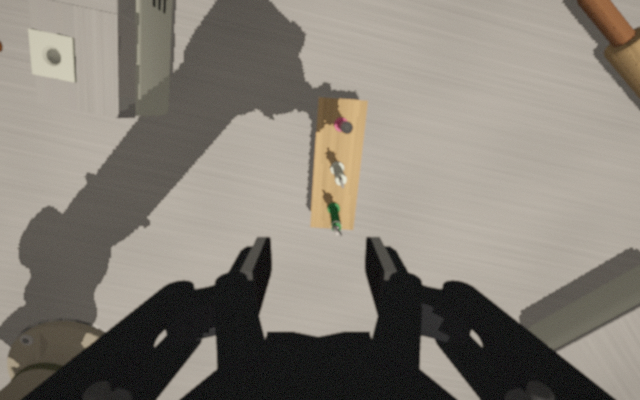

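The wrist view looks down on the stand. The pink tool's top ball is at (346,127) with its collar near (341,124), and white and green are below it.

```bash
python3 - <<'E'
from h import *
cal=get_calibration("wrist")
print("ball",atz(cal,(346.5,127),.133)); print("collar",atz(cal,(340.5,124.5),.058))
a=atz(cal,(320,97),.055);b=atz(cal,(313,226),.055);c=atz(cal,(367,99),.055);e=atz(cal,(355,229),.055);print(a,b,c,e,np.arctan2(*(a-b)[1::-1]),np.arctan2(*(c-e)[1::-1]), (a+b+c+e)/4)
im=cv2.imread("pics/w4.png").astype(int)
for nm,m in [("pink",(im[...,2]-im[...,1]>50)&(im[...,0]-im[...,1]>10)),("green",(im[...,1]-im[...,2]>25))]:
    m[:, :300]=0;m[:,380:]=0;m[:80]=0;m[240:]=0; y,x=np.nonzero(m); print(nm,len(x),x.min(),x.max(),y.min(),y.max(),x.mean(),y.mean())
print("mid tri from first pics", tri([ray(get_calibration("scene"),(173.5,290.6)),ray(get_calibration("top"),(466.7,192.3))]))
E
```

```text
ball [ 0.55470783 -0.37417261  0.133     ]
collar [ 0.55399553 -0.37423957  0.058     ]
[ 0.57989879 -0.34235347  0.055     ] [ 0.41301674 -0.37030832  0.055     ] [ 0.59021905 -0.39868976  0.055     ] [ 0.42144412 -0.4283344   0.055     ] 0.16597168521218508 0.17387240354761813 [ 0.50114467 -0.38492149  0.055     ]
pink 56 335 344 118 130 338.32142857142856 123.10714285714286
green 150 328 340 203 229 334.1666666666667 212.72666666666666
mid tri from first pics [ 0.55940296 -0.368497    0.10163625]
```

```bash
python3 -m crank '[0,0,0.05,0,0,0,0.6]' >/dev/null; python3 - <<'E'
from h import *
st(); d([.5545,-.3745,.089],.17)
E
```

```text
t 9.3 p [ 0.4894 -0.36    0.2826] rpy [ 3.141 -0.     0.171] F [-0.6 -0.8  0.5] gap 0.6 gf 0.0
tool shift mm [ 61.6  25.3 193.6]
rotvec tool [ 0.0001 -0.0002  0.0006]
```

```bash
python3 -m crank '[0,0,0,31,13,0,0.6,0,0,0,31,12,0,0.6, 0,0,0,0,0,60,0.6, 0,0,0,0,0,20,0.6, 0,0,0,0,0,0,0.6]' >/dev/null; python3 - <<'E'
from h import *
st(); d([.5545,-.3745,.089],.17);cal=get_calibration("wrist"); im=capture("wrist"); cv2.imwrite("pics/w5.png",im[100:400,160:480])
for r in pinpoint("wrist","ball_tool_mid")[:2]: print(r["p"],r["centre"],atz(cal,r["centre"],.1))
print(proj(cal,[.5545,-.3745,.133]),proj(cal,[.5545,-.3745,.1]))
E
```

```text
t 9.93 p [ 0.5537 -0.3737  0.2003] rpy [-3.139e+00  3.000e-03  1.710e-01] F [ 0.1 -0.2 -0. ] gap 0.6 gf 0.0
tool shift mm [  1.    1.3 111.3]
rotvec tool [-0.0029  0.003   0.0013]
0.79 [318.0, 200.5] [ 0.55362671 -0.37380089  0.1       ]
[318.99920639 212.70938683] [318.95638203 199.69307021]
```

View pics/w5.png

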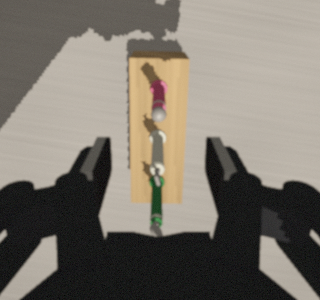

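The pink tool is centred between the open jaws, with its top ball at full-picture pixel (318,213), where the estimate predicted it. I'll go down and grip.

```bash
python3 -m crank '[0,0,0,0,0,45,0.6,0,0,0,0,0,40,0.6,0,0,0,0,0,26,0.6, 0,0,0,0,0,0,0.6]'; python3 -m crank '[0,0,0,0,0,0,0,0,0,0,0,0,0,0,0,0,0,0,0,0,0,0,0,0,0,0,0,0,0,0,0,0,0,0,0]'
```

```text
clock: 10.52
position: [0.5542, -0.3743, 0.0911]
eef_rot: [-3.14, 0.001, 0.171]
force: [-0.4, 0.5, 0.2]
finger_gap: 0.601
grip_force: 0.0
clock: 11.15
position: [0.5557, -0.3751, 0.0936]
eef_rot: [3.139, -0.003, 0.171]
force: [-0.4, 0.1, 6.6]
finger_gap: 0.127
grip_force: 58.4
```

```bash
python3 -m crank '[0,0,0,0,0,-15,0,0,0,0,0,0,-20,0,0,0,0,0,0,-25,0,0,0,0,0,0,-45,0,0,0,0,0,0,-60,0]'; python3 -m crank '[0,0,0,0,0,0,0,0,0,0,0,0,0,0]';python3 - <<'E'
from h import *
st()
for c in ["wrist","scene","top"]:
    cal=get_calibration(c); im=capture(c); cv2.imwrite(f"pics/{c}6.png",im)
    for n in ["ball_tool_mid","ball_tool_tip","leaf_tool_mid","wheel_tool_mid","tool_stand"]:
        for r in pinpoint(c,n)[:1]: print(c,n,round(r["p"],2),np.round(r["centre"],1),np.round(atz(cal,r["centre"],{"t":0,"l":.1,"w":.1,"b":.26}[n[0]]),4))
w=cv2.imread("pics/wrist6.png");s=cv2.imread("pics/scene6.png")[150:350,50:350]
cv2.imwrite("pics/m6.png",np.hstack([w[:, 120:520],cv2.resize(s,(400,267))[:267].repeat(1,0) if 0 else cv2.copyMakeBorder(cv2.resize(s,(400,267)),0,133,0,0,0)]))
E
```

```text
clock: 11.78
position: [0.5538, -0.3741, 0.258]
eef_rot: [-3.14, 0.001, 0.171]
force: [0.5, -1.5, -0.0]
finger_gap: 0.125
grip_force: 58.4
clock: 12.02
position: [0.5546, -0.3745, 0.2575]
eef_rot: [3.141, -0.001, 0.171]
force: [-0.2, -0.0, -1.2]
finger_gap: 0.117
grip_force: 58.4
t 12.03 p [ 0.5546 -0.3745  0.2575] rpy [ 3.141e+00 -1.000e-03  1.710e-01] F [-0.2 -0.  -1.2] gap 0.117 gf 58.406283259391785
wrist ball_tool_mid 0.62 [322.6 265.7] [ 0.5515 -0.3779  0.26  ]
wrist ball_tool_tip 0.67 [315.  208.3] [ 0.5825 -0.3685  0.26  ]
wrist leaf_tool_mid 0.31 [312.4 205.1] [ 0.531  -0.3729  0.1   ]
wrist tool_stand 0.76 [317.3 208.2] [ 0.4944 -0.3845  0.    ]
scene ball_tool_mid 0.73 [146.6 229.1] [ 0.5474 -0.3731  0.26  ]
scene ball_tool_tip 0.46 [132.6 264.3] [ 0.5995 -0.4227  0.26  ]
scene leaf_tool_mid 0.46 [148.4 276.4] [ 0.4942 -0.3879  0.1   ]
scene wheel_tool_mid 0.61 [134.4 261.5] [ 0.4415 -0.39    0.1   ]
scene tool_stand 0.71 [164.1 300.4] [ 0.4856 -0.3765  0.    ]
top ball_tool_mid 0.56 [488.4 178.2] [ 0.5581 -0.3749  0.26  ]
top ball_tool_tip 0.44 [478.9 189.7] [ 0.5322 -0.3491  0.26  ]
top leaf_tool_mid 0.55 [475.7 215.5] [ 0.4972 -0.3822  0.1   ]
top wheel_tool_mid 0.49 [483.2 235.9] [ 0.4425 -0.3946  0.1   ]
top tool_stand 0.86 [467.6 217.6] [ 0.5084 -0.3889  0.    ]
```

View pics/m6.png

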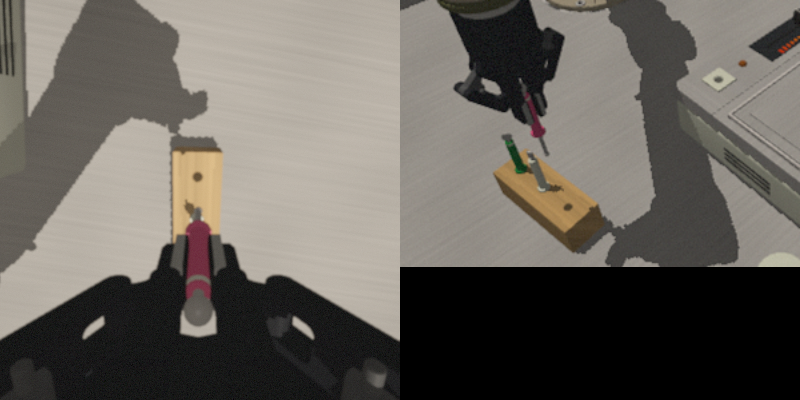

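The tool is out: its tip is at about (317,210) in the wrist picture and (160,265) in the scene picture. The stand still holds white and green. Now I'll check the tool's tilt.

```bash
python3 - <<'E'
from h import *
w=get_calibration("wrist");s=get_calibration("scene")
p=[.5546,-.3745]
for z in (.1775,.219,.264,.297): print(z,proj(w,p+[z]).round(1),proj(s,p+[z]).round(1))
a=cv2.resize(cv2.imread("pics/wrist6.png")[190:330,270:370],None,fx=4,fy=4,interpolation=2)
b=cv2.resize(cv2.imread("pics/scene6.png")[200:280,120:180],None,fx=6,fy=6,interpolation=2)
b=cv2.copyMakeBorder(b,0,80,0,0,0)
cv2.imwrite("pics/m7.png",np.hstack([a,b]))
E
```

```text
0.1775 [317.5 208.7] [160.6 264.7]
0.219 [317.4 229.2] [154.5 248.8]
0.264 [317.3 264.4] [147.3 230.2]
0.297 [317.1 307.4] [141.6 215.4]
```

View pics/m7.png

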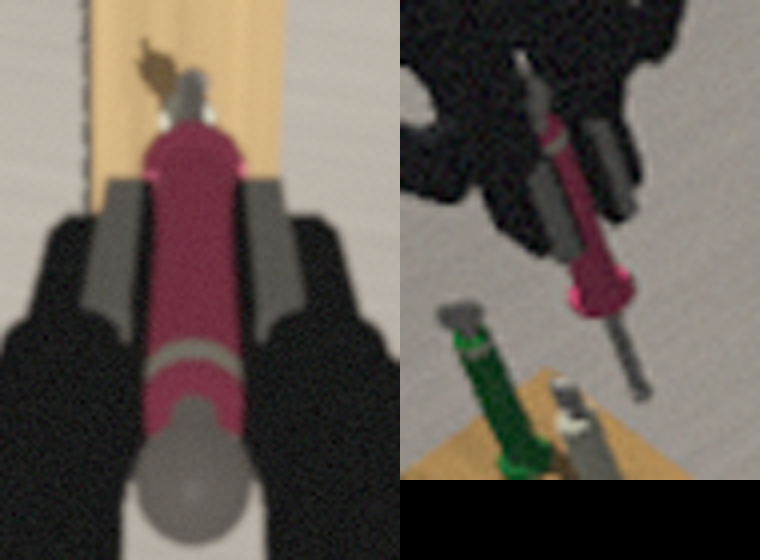

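The tip and top ball sit on the predicted vertical axis, so the tool is upright and the tip is about 83.5 mm ahead of the TCP. I'll go over the hole.

```bash
python3 - <<'E'
from h import *
d([.557,-.082,.232],.17)
E
```

```text
tool shift mm [  52.1 -287.9   24.5]
rotvec tool [-0.     -0.0001  0.0008]
```

```bash
python3 -m crank '[0,0,0,9,-45,0,0,0,0,0,9,-50,0,0,0,0,0,9,-50,0,0,0,0,0,9,-50,0,0,0,0,0,9,-50,0,0]' >/dev/null; python3 -m crank '[0,0,0,7,-43,12,0, 0,0,0,0,0,12,0,0,0,0,0,0,0,0,0,0,0,0,0,0,0]'; python3 - <<'E'
from h import *
st();d([.557,-.082,.232])
cal=get_calibration("wrist"); im=capture("wrist")
for n in ["reset_hole","ball_tool_tip","heat_grip","heat_off"]:
    for r in pinpoint("wrist",n)[:2]: print(n,round(r["p"],2),np.round(r["centre"],1),np.round(atz(cal,r["centre"],.132 if n[0]=="h" else .119 if n[0]=="r" else .152),4))
p=get_state()["position"];print("tip pred",proj(cal,p-[0,0,.080]),"hole pred",proj(cal,[.557,-.082,.119]))
cv2.imwrite("pics/m8.png",cv2.resize(im[150:300,240:400],None,fx=4,fy=4,interpolation=2))
E
```

```text
clock: 14.05
position: [0.5569, -0.0835, 0.2328]
eef_rot: [3.141, -0.0, 0.168]
force: [-0.5, -0.5, -0.1]
finger_gap: 0.124
grip_force: 58.5
t 14.05 p [ 0.5569 -0.0835  0.2328] rpy [ 3.141 -0.     0.168] F [-0.5 -0.5 -0.1] gap 0.124 gf 58.50866138935089
tool shift mm [ 0.3 -1.5  0.8]
reset_hole 0.98 [315.6 199.2] [ 0.5539 -0.0823  0.119 ]
ball_tool_tip 0.83 [318.8 208.6] [ 0.5566 -0.0847  0.152 ]
heat_grip 0.86 [ 78.5 168.1] [0.5516 0.121  0.132 ]
heat_off 0.78 [ 78.9 169.8] [0.5502 0.1208 0.132 ]
tip pred [316.20092756 208.02124038] hole pred [315.85008046 195.97016093]
```

View pics/m8.png

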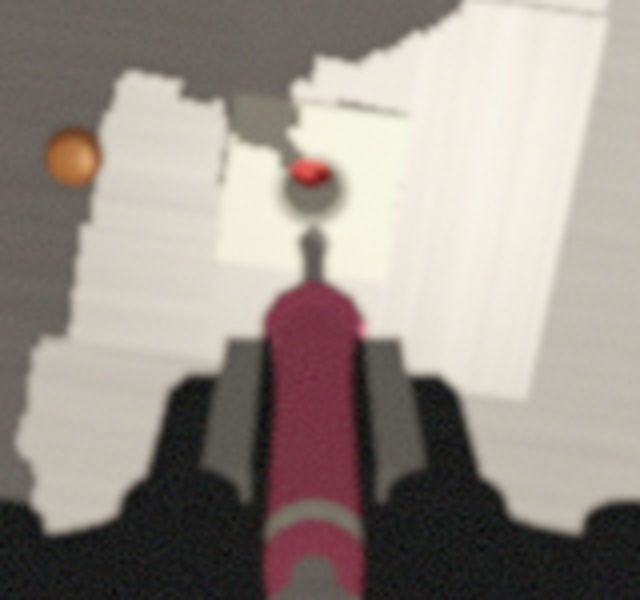

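```bash
python3 - <<'E'
from h import *
cal=get_calibration("wrist")
h=atz(cal,(318.3,197),.119);t=atz(cal,(318.6,209.3),.1528);print(h,t)
R=Rn.from_euler("xyz",get_state()["eef_rot"]).as_matrix();print(R.T@(h-t)*1000)
im=cv2.imread("pics/m8.png");hsv=cv2.cvtColor(im,cv2.COLOR_BGR2GRAY)[145:228,262:365]
m=(hsv<170);y,x=np.nonzero(m);print("dark",(x.min()+x.max())/2+262,(y.min()+y.max())/2+145,x.min()+262,x.max()+262,y.min()+145,y.max()+145)
E
```

```text
[ 0.55649774 -0.08332694  0.119     ] [ 0.55633761 -0.08354056  0.1528    ]
[ 0.17684382 -0.18703825 33.80007427]
dark 302.0 186.0 262 342 145 227
```

In the crop the tool's tip is at (314,238) and the hole mouth at (313,188). With the height difference taken into account, they are within 1 mm of the same vertical. I'll lower the tip into the hole and watch the force.

```bash
python3 -m crank '[0,0,0,0,0,14,0,0,0,0,0,0,12,0,0,0,0,0,0,0,0]'; python3 -m crank '[0,0,0,0,0,6,0,0,0,0,0,0,6,0,0,0,0,0,0,0,0]'; python3 -m crank '[0,0,0,0,0,5,0,0,0,0,0,0,3,0,0,0,0,0,0,0,0]'
```

```text
clock: 14.68
position: [0.5558, -0.0818, 0.2046]
eef_rot: [-3.14, 0.003, 0.171]
force: [0.2, 0.7, -0.1]
finger_gap: 0.123
grip_force: 58.5
clock: 15.05
position: [0.5566, -0.0818, 0.1939]
eef_rot: [-3.141, 0.001, 0.171]
force: [0.2, -0.6, -0.7]
finger_gap: 0.124
grip_force: 58.5
clock: 15.42
position: [0.5567, -0.0819, 0.1862]
eef_rot: [-3.141, 0.0, 0.171]
force: [-0.6, -0.3, -0.4]
finger_gap: 0.12
grip_force: 58.5
```

```bash
for i in 1 ; do python3 -m crank '[0,0,0,0,0,3,0,0,0,0,0,0,0,0]'; python3 -m crank '[0,0,0,0,0,2,0,0,0,0,0,0,0,0]'; python3 -m crank '[0,0,0,0,0,2,0,0,0,0,0,0,0,0]'; done | grep -E "pos|force"
```

```text
position: [0.5567, -0.0819, 0.1833]
force: [0.4, 0.2, 0.1]
grip_force: 58.5
position: [0.557, -0.0819, 0.1816]
force: [0.3, 0.3, 0.9]
grip_force: 58.5
position: [0.557, -0.0819, 0.1796]
force: [-0.4, 1.0, 1.9]
grip_force: 58.6
```

```bash
(python3 -m crank '[0,0,0,0,0,1.5,0,0,0,0,0,0,0,0]'; python3 -m crank '[0,0,0,0,0,1.5,0,0,0,0,0,0,0,0,0,0,0,0,0,0,0]') | grep -E "pos|force"
```

```text
position: [0.557, -0.0819, 0.1781]
force: [-0.4, 0.5, 3.5]
grip_force: 58.6
position: [0.557, -0.0819, 0.1766]
force: [-0.6, 0.4, 4.2]
grip_force: 58.6
```

```bash
(python3 -m crank '[0,0,0,0,0,1,0,0,0,0,0,0,0,0,0,0,0,0,0,0,0]'; python3 -m crank '[0,0,0,0,0,1,0,0,0,0,0,0,0,0,0,0,0,0,0,0,0]') | grep -E "pos|force"
```

```text
position: [0.5571, -0.0818, 0.1759]
force: [0.0, -0.2, 6.0]
grip_force: 58.9
position: [0.5574, -0.0818, 0.1757]
force: [-1.8, -0.6, 11.0]
grip_force: 59.5
```

The force has jumped and the position has stopped, so the button is on its stop. I'll ease off slightly so it isn't forced, then check everything.

```bash
python3 -m crank '[0,0,0,0,0,-0.4,0,0,0,0,0,0,0,0,0,0,0,0,0,0,0]' | grep -E "pos|force"; python3 - <<'E'
from h import *
F=[]
for c in ["wrist","scene","top"]:
    cal=get_calibration(c); im=capture(c); F.append(get_state()["force"]); cv2.imwrite(f"pics/{c}9.png",im)
    for n,z in [("heat_grip",.132),("heat_off",.132),("leaf_tool_mid",.1),("wheel_tool_mid",.1),("tool_stand",0),("cake",0),("pan_lid",.119)]:
        for r in pinpoint(c,n)[:1]: print(c,n,round(r["p"],2),np.round(atz(cal,r["centre"],z),3)); F.append(get_state()["force"])
print(np.mean(F,0),np.std(F,0)); st()
E
```

```text
position: [0.5572, -0.0818, 0.1757]
force: [-1.9, 0.9, 10.0]
grip_force: 59.4
wrist heat_grip 0.93 [0.551 0.122 0.132]
wrist heat_off 0.89 [0.547 0.122 0.132]
wrist leaf_tool_mid 0.82 [ 0.497 -0.385  0.1  ]
wrist wheel_tool_mid 0.67 [ 0.445 -0.39   0.1  ]
wrist tool_stand 0.63 [ 0.495 -0.383  0.   ]
scene heat_grip 0.59 [0.548 0.131 0.132]
scene heat_off 0.66 [0.546 0.12  0.132]
scene leaf_tool_mid 0.71 [ 0.496 -0.387  0.1  ]
scene wheel_tool_mid 0.53 [ 0.445 -0.394  0.1  ]
scene tool_stand 0.72 [ 0.481 -0.378  0.   ]
scene cake 0.94 [0.493 0.362 0.   ]
scene pan_lid 0.83 [0.7   0.019 0.119]
top heat_grip 0.66 [ 0.497 -0.381  0.132]
top heat_off 0.63 [0.553 0.121 0.132]
top leaf_tool_mid 0.37 [ 0.495 -0.383  0.1  ]
top wheel_tool_mid 0.63 [ 0.438 -0.391  0.1  ]
top tool_stand 0.87 [ 0.505 -0.384  0.   ]
top cake 0.94 [ 0.483  0.356 -0.   ]
top pan_lid 0.88 [0.705 0.013 0.119]
[-1.23361662  0.28846859  9.2499353 ] [0.43802206 0.45348018 0.56620198]
t 19.12 p [ 0.5573 -0.0819  0.1758] rpy [ 3.141e+00 -1.000e-03  1.710e-01] F [-0.6 -0.5 10.1] gap 0.119 gf 59.416800141334534
```

View pics/scene9.png

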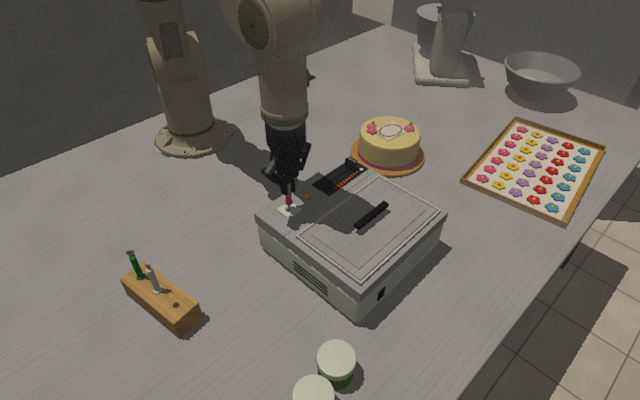

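The picture shows the tool in the reset hole at (290,207) and the cap at the off end at (351,163). The stand, its two tools, the lid and the cake look undisturbed. The push is steady at about 9 N against the stop.

```bash
python3 -c "
from station import *
print(hand_in())"
```

```text
the job is handed in; nothing more can be done
None
```

I've handed the job in: the heat is off, and the gripped pink ball tool is holding the reset button against its stop at about 9 N; the stand, other tools, lid and cake looked undisturbed in the last pictures.

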